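# Open the oil filler of a hydraulic power pack

## Task

Get the garage's hydraulic power pack ready for topping up: unscrew the filler cap on top of its tank (the cap with the raised bar grip, not the plain domed breather) about a quarter turn anticlockwise, lift it straight off, and set it down, without dropping it, flat and right way up inside the shallow steel tray. Leave the grease tin standing where it is.

Things in the scene. Friction and masses are not known exactly. Their poses are not given: they have to be found in the camera images.
- cap: Filler cap: grey plastic, ribbed, 62 mm across, 55 mm high, 60 g, loose, screwed on the filler neck. Origin on its axis at the lower rim, z up. Round part z = 0 to 29 mm; on it a bar grip along the cap's x axis, 48 mm long, 14 mm wide, z = 29 to 55 mm: pinch it across, from above. Set on a surface, its origin is at that surface's height. At the start it has 3 mm of play upward.
- filler: Filler neck: fixed steel tube under the cap, 26 mm high, origin on its axis at the tank's top, z up. Slack coarse thread, little torque: turned anticlockwise (from above) the cap stays at its height, comes free 50 to 62 degrees from its start, meets a stop after 115 or more: 80 to 90 is right. Cap and neck x axes are about parallel at the start. Clockwise it is stopped within 10 degrees.
- tray: Tray: fixed, shallow, open, bare steel, on the bench right of the blue steel 260 x 200 x 120 mm tank, 170 mm along its x by 140 mm along its y outside, walls 4 mm thick and 18 mm high, inner floor 4 mm above the bench. Origin at the centre of its underside.
- tin: Grease tin: closed round can, paper label, 80 mm across, 85 mm high, standing loose on the bench beyond the tray. Origin at the centre of its underside. (The breather, fixed on the tank beside the filler cap, 150 mm or so away, left or right of it, is also grey plastic, ribbed and 62 mm across, but domed, 26 mm high, without a bar.)
Mind the look-alikes: they are no part of the job. Several things look just like the tray: the one meant starts nearest to the robot's base.

How it is judged (in metres and radians):
On the way, in this order (a step that is already met when the one before it is completed fails the run):
1. the cap is turned loose, still sitting on the neck (angle between the x axis of cap and the x axis of filler, either way round above 0.75 rad and horizontal distance between cap and filler below 0.012 m and z of cap in the frame of filler below 0.02 m).
2. the cap is lifted clear of the neck (z of cap in the frame of filler above 0.03 m), for 0.1 s.
At the end, for the whole second after the job is handed in: The filler cap lies at rest on the tray's floor, right way up and flat within 10 degrees, its rim no more than 5 mm above the floor and its axis within 65 mm of the tray's centre (horizontal distance between cap and tray below 0.065 m and z of cap in the frame of tray below 0.009 m and angle between cap's own z axis and vertical below 0.17 rad and linear speed of cap below 0.02 m/s); the robot touches nothing.
It fails at once if the grease tin is shifted by more than 30 mm or tipped (distance of tin from where it was at the start of the episode above 0.03 m or angle between tin's own z axis and vertical above 0.3 rad).
It fails at once if the cap is dropped or thrown (faster than 1.2 m/s) (linear speed of cap above 1.2 m/s).
It also fails if it takes over 45 s, if anything falls off the work surface, if the arm or the gripper's body presses on something with over 40 N, if the wrist force passes 120 N, or if a joint passes its speed limit or range.

## Robot

A 6-joint arm with a two-finger parallel gripper is mounted at the origin on the work surface. World frame = base frame: x ahead of the robot, y to its left, z up, the work surface at z = 0. Lengths are in mm, angles in rad, forces in N, time in s.
With the tool pointing down it reaches from about 350 to 975 mm from the base axis. Payload 7.1 kg.
Tool frame: the origin (TCP) lies between the finger pads; the fingertips stand 19 mm ahead of it and the grasp point (between the pads) is the TCP; z points along the fingers, y is the line along which they close (so a half turn about z gives the same grasp; the last joint's range is limited). The gripper opens to 88 mm and grips with 3 to 60 N. Pads are 20 mm wide; open, the fingers measure 115 mm over their backs; the gripper's body (75 mm by 178 mm) begins 61 mm behind the grasp point.
Start: joints at [-1.2, 0.423, 1.63, -0, 1.089, -0.019], TCP at [237.518, -578.092, 241.675] pointing down, gripper open.
Joint ranges: [-3, 3], [-0.9, 2.11], [0.09, 2.58], [-1.31, 4.45], [0.11, 2.69], [-2.54, 2.54]. Speed limits (rad/s): [2.39, 2.39, 3.01, 3.14, 3.14, 3.14].

## Interface

Orientations are given as a rotation vector (axis times angle).
In Python, from workcell import ctrl gives the robot as it stands.
- The arm moves only by the tool arm_command, never from a script. Its argument "series" is a list of rows, each an object with "linear": the shift along the tool's x, y, z in m, a list of three; "turn": the turn about the tool's z in rad. A call has 1 to 10 rows; each row shifts and turns the commanded pose from where the row before left it, along the tool's axes as they then stand; what a row does not reach is not made up. A row lasts 1/10 s, in which the tool goes at most 50 mm and 8.59 degrees, less where a joint would pass 70% of its speed; a pose out of reach is approached as far as the arm can. A call with a gripper value outside its range is refused whole. "jaw" is the opening, from -1 (shut) to 1 (fully open), set as the call begins (left out, the last holds). The fingers move at their own pace and stop on an object; the grip force is fixed at half the most. Time passes only in rows, so rows that do not move let the fingers close. It gives the time, the measured TCP pose, the force, the opening and the grip force at its end, in the units of the state.
- ctrl.get_obs(): the state, without advancing time (a new reading comes with each control period).
- ctrl.get_image(name): name is "scene" or "top"; returns a dict with "frame" (384x512x3 uint8, blue, green, red), "fx", "fy", "cx", "cy" (pixels), "k1" (the pictures are not rectified: a ray, as slopes to the right and down, at radius r is drawn at 1 + k1 r^2 times it, then the intrinsics apply), "rvec" (rotation vector, rad) and "tvec" (3), from world to camera coordinates, as OpenCV has them. Camera axes: x right, y down, z forward; pixel columns grow to the right and rows downward; lengths in mm; the calibration is good to about 2 mm. A picture is of the moment at which its call begins. There is no depth.
- ctrl.close_job(): hands the job in; it is judged then, once.
The state is a dict: "t": time; "qpos": joint angles; "qvel": joint speeds; "joint_torque": joint torques, N m; "ee_pos": TCP position; "orientation": TCP orientation; "ft_force": force on the tool from outside, world axes, zero at the start; "moment": the same for the moment, N m; "width": finger opening in mm; "grasp_force": force on a finger pad.
Only numpy, scipy, OpenCV 4.12 (cv2) and the standard library are available. Lean on these libraries where they do the work, as an engineer would, in place of code of your own. Each camera call takes 0.05 s, during which the arm holds its last target. There are 200 camera calls.

## Working session

There is one attempt and no reset: what is moved stays moved. The work goes in short steps, Python scripts to look and compute and a tool call to move; the robot and the scene stay as the last step left them, time stands still between calls to the robot, and variables do not carry over. Pictures are saved under pics/ and viewed, at most 10 in all, crops included, and the job is handed in when it is done.

Besides the shell and the picture viewer there is one more tool, called in YAML: its name, and indented under it one key for each argument. arm_command: Moves the arm, as the interface text tells. Its arguments: {"type":"object","properties":{"series":{"type":"array"},"jaw":{"type":"number"}},"required":["series"]}

```bash
mkdir -p pics; cat > h.py <<'E'
import numpy as np, cv2, sys
from workcell import ctrl
def snap(n,f):
    im=ctrl.get_image(n); cv2.imwrite('pics/'+f,im['frame']); np.save('pics/'+n+'.npy',im,allow_pickle=True); return im
def load(n): return np.load('pics/'+n+'.npy',allow_pickle=True).item()
def ray(im,u,v):
    D=np.array([im['k1'],0,0,0,0],float);K=np.array([[im['fx'],0,im['cx']],[0,im['fy'],im['cy']],[0,0,1.]])
    p=cv2.undistortPoints(np.array([[[u,v]]],float),K,D)[0,0]
    R=cv2.Rodrigues(np.array(im['rvec'],float))[0];t=np.array(im['tvec'],float).ravel()
    return -R.T@t, R.T@np.array([p[0],p[1],1])
def at(im,u,v,z):
    c,d=ray(im,u,v); return (c+d*(z-c[2])/d[2]).round(1)
def proj(im,P):
    D=np.array([im['k1'],0,0,0,0],float);K=np.array([[im['fx'],0,im['cx']],[0,im['fy'],im['cy']],[0,0,1.]])
    return cv2.projectPoints(np.array(P,float).reshape(-1,1,3),np.array(im['rvec'],float),np.array(im['tvec'],float),K,D)[0][:,0].round(1)
E
python3 - <<'E'
from h import *
a=snap('scene','s0.png');b=snap('top','t0.png')
for i in(a,b): print({k:v for k,v in i.items() if k!='frame'})
o=ctrl.get_obs();print(o)
a,b=a['frame'],b['frame']
cv2.imwrite('pics/t0b.png',cv2.resize(b,(800,600)))
cv2.imwrite('pics/s0b.png',cv2.resize(a,(800,600)))
E
```

```text
{'fx': 416.41357223630774, 'fy': 416.41357223630774, 'cx': 256.2542030136393, 'cy': 182.43682109030078, 'k1': -0.07928795323881405, 'rvec': array([ 0.79490327,  2.64619977, -1.03132933]), 'tvec': array([ 542.9258047 ,  -79.23711485, 1169.15546201])}
{'fx': 453.05611346163187, 'fy': 453.05611346163187, 'cx': 259.31391682342047, 'cy': 194.08428223833425, 'k1': -0.11964659042667324, 'rvec': array([ 2.14450081, -2.11846708,  0.23599286]), 'tvec': array([-156.78591342,  568.67061161, 1134.62982704])}
{'t': 0.1, 'qpos': array([-1.20000610e+00,  4.23760993e-01,  1.63057312e+00, -5.86972287e-05,
        1.08859831e+00, -1.89904776e-02]), 'qvel': array([-0.00088273, -0.00200891, -0.00287124, -0.00028839, -0.00043264,
       -0.00042274]), 'joint_torque': array([-3.37543115e-04, -5.45612490e+01, -2.74325430e+01,  6.45369664e-02,
        1.87649438e-02, -2.47098257e-05]), 'ee_pos': array([ 237.34098171, -577.68874707,  240.99744987]), 'orientation': array([-3.08082536e+00, -6.08185859e-01,  4.48488349e-04]), 'ft_force': array([ 0.44301686,  0.29821619, -0.20681608]), 'moment': array([-0.05010935, -0.00639949,  0.01784346]), 'grasp_force': 0.0, 'width': 88.15306720038404}
```

View pics/t0b.png

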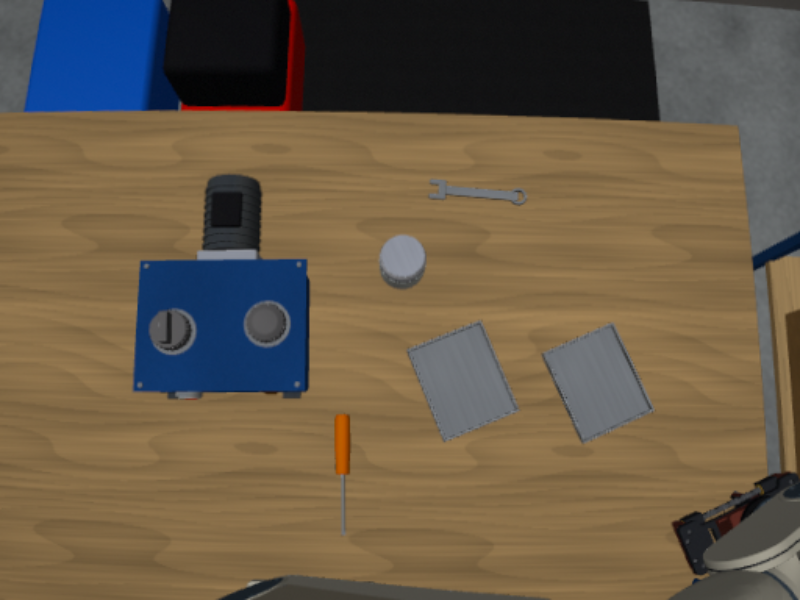

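View pics/s0b.png

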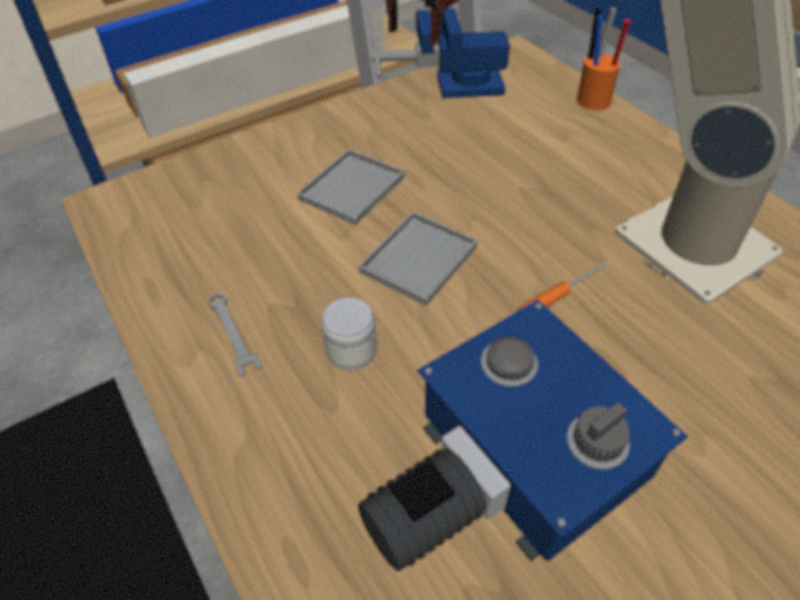

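The top view shows the filler cap, with its bar, at about (170,329). The breather is at (267,323) and the tin at (402,258). The trays are centred near (462,381) and (598,383), all in 800x600 pixels. Next I'll enlarge the cap.

```bash
python3 - <<'E'
from h import *
a=load('scene')['frame'];b=load('top')['frame']
A=cv2.resize(b[190:230,85:135],(500,400),interpolation=cv2.INTER_CUBIC)
B=cv2.resize(a[250:300,355:415],(480,400),interpolation=cv2.INTER_CUBIC)[:, :480]
cv2.imwrite('pics/c.png',cv2.resize(np.hstack([A,B]),None,fx=.8,fy=.8))
t=load('top')
for n,c in dict(t1=[(408,351),(481,322),(517,410),(445,440)],t2=[(543,353),(612,324),(651,409),(584,440)]).items():
    p=np.array([at(t,u*.64,v*.64,18) for u,v in c]);m=p.mean(0);print(n,p[:,:2].tolist(),m,np.hypot(*m[:2]))
print('tin',at(t,402*.64,258*.64,85),'tank',[at(t,u*.64,v*.64,120) for u,v in[(140,261),(307,260),(308,391),(134,390)]])
E
```

```text
t1 [[494.7, -156.5], [547.0, -283.1], [395.4, -343.6], [344.1, -220.3]] [ 445.3   -250.875   18.   ] 511.1069903894878
t2 [[493.9, -390.9], [546.5, -516.1], [397.4, -580.0], [344.7, -458.9]] [ 445.625 -486.475   18.   ] 659.7268876209307
tin [ 641.9 -143.1   85. ] tank [array([621.8, 283.4, 120. ]), array([626.9,  10.7, 120. ]), array([416.8,   1.8, 120. ]), array([413. , 276.5, 120. ])]
```

View pics/c.png

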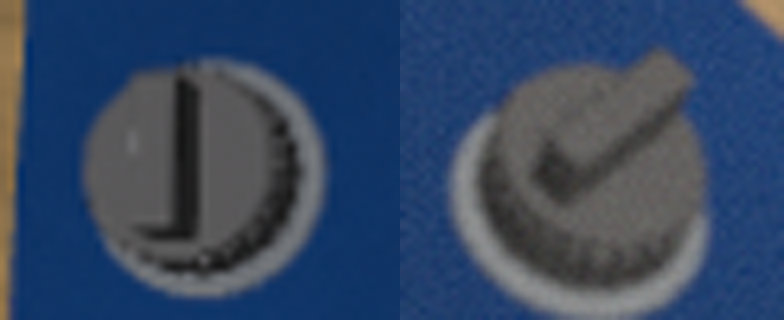

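The enlarged crops show the bar's top centre at about (104.3,208.5) in the top image and (388.6,267.2) in the scene image. The bar runs roughly along world x. I'll triangulate it together with the tank bolts to get the heights.

```bash
cat >> h.py <<'E'
def tri(t,s,pt,ps):
    A=np.zeros((3,3));b=np.zeros(3)
    for im,p in((t,pt),(s,ps)):
        c,d=ray(im,*p);d=d/np.linalg.norm(d);M=np.eye(3)-np.outer(d,d);A+=M;b+=M@c
    x=np.linalg.solve(A,b);return x.round(1)
E
python3 - <<'E'
from h import *
t=load('top');s=load('scene')
for p,q in[((145,266),(561,522)),((300,266),(430,371)),((302,384),(538,306)),((139,385),(679,435)),((267,323),(511,355))]:
    x=tri(t,s,np.array(p)*.64,np.array(q)*.64);print(x,proj(t,x)/.64-p,proj(s,x)/.64-q)
x=tri(t,s,(104.25,208.5),(388.6,267.2));print('bar',x,proj(t,x),proj(s,x))
z=x[2]
print('ends',at(t,85+154/8,190+68/8,z),at(t,85+154/8,190+228/8,z))
print('edges',at(t,85+178/8,190+148/8,z))
for e in [(676,63),(557,158)]: print(at(s,355+(e[0]-400)/6.4,250+e[1]/6.4,z))
E
```

```text
[613.5 273.9 120.7] [[ 0.15625 -0.0625 ]] [[0.25    0.03125]]
[616.9  23.3 114.9] [[-0.625    0.71875]] [[-1.25    -0.21875]]
[425.8  14.9 113.2] [[-1.6875   1.46875]] [[-2.53125 -0.375  ]]
[420.3 271.8 116.6] [[-1.03125  0.625  ]] [[-1.5    -0.3125]]
[520.6  69.8 129.5] [[-0.59375  0.59375]] [[-1.15625 -0.15625]]
bar [507.7 221.3 170.3] [[104.1 208.6]] [[388.4 267.1]]
ends [532.1 222.8 170.3] [484.1 219.3 170.3]
edges [508.1 213.7 170.3]
[482.1 220.4 170.3]
[531.6 223.5 170.3]
```

The cap axis is near (508,221), its bar lies about 4° from world x and its top is at about z=172. The nearer tray (t1) is centred at (445,-251). Next I'll work out the transfer move.

```bash
cat >> h.py <<'E'
from scipy.spatial.transform import Rotation as Ro
def go(P,yaw):
    o=ctrl.get_obs();R=Ro.from_rotvec(o['orientation']).as_matrix()
    y=np.degrees(np.arctan2(R[1,1],R[0,1]))
    d=R.T@(np.array(P)-o['ee_pos'])/1000
    print('t',o['t'],'pos',o['ee_pos'].round(1),'tilt',R[2].round(4),'yaw',y.round(2),'shift',d.round(4),'turn',-np.radians((yaw-y+180)%360-180).round(4),'q6',o['qpos'][5].round(3),'f',o['ft_force'].round(1),'w',o['width'].round(1),'g',o['grasp_force'])
E
python3 -c "
from h import *
go((508,221,290),-86)"
```

```text
Traceback (most recent call last):
  File "h.py", line 26, in go
    print('t',o['t'],'pos',o['ee_pos'].round(1),'tilt',R[2].round(4),'yaw',y.round(2),'shift',d.round(4),'turn',-np.radians((yaw-y+180)%360-180).round(4),'q6',o['qpos'][5].round(3),'f',o['ft_force'].round(1),'w',o['width'].round(1),'g',o['grasp_force'])
                                                                                                                                                                                                                    ^^^^^^^^^^^^^^^^
AttributeError: 'float' object has no attribute 'round'
```

```bash
sed -i "s/'w',o\['width'\].round(1)/'w',o['width']/" h.py
python3 -c "
from h import *
go((508,221,290),-86)"
```

```text
t 0.1 pos [ 237.3 -577.7  241. ] tilt [-0.     -0.0013 -1.    ] yaw -67.67 shift [ 0.5539 -0.636  -0.0482] turn 0.32 q6 -0.019 f [ 0.4  0.3 -0.2] w 88.15306720038404 g 0.0
```

arm_command:
  series:
    - {"linear": [0.015, -0.017, -0.024], "turn": 0.08}
    - {"linear": [0.027, -0.031, -0.024], "turn": 0.0}
    - {"linear": [0.027, -0.031, 0], "turn": 0}
    - {"linear": [0.027, -0.031, 0], "turn": 0}
    - {"linear": [0.027, -0.031, 0], "turn": 0}
    - {"linear": [0.027, -0.031, 0], "turn": 0}
    - {"linear": [0.027, -0.031, 0], "turn": 0}
    - {"linear": [0.027, -0.031, 0], "turn": 0}
    - {"linear": [0.027, -0.031, 0], "turn": 0}
    - {"linear": [0.015, -0.017, 0], "turn": 0}
  jaw: 1

```text
t: 1.1
ee_pos: [384.4, -231.4, 289.5]
orientation: [-3.103, -0.487, 0.0]
ft_force: [0.1, 0.2, -0.7]
width: 88.2
grasp_force: 0.0
```

```bash
python3 -c "
from h import *
go((508,221,290),-86)"
```

```text
t 1.1 pos [ 384.4 -231.4  289.5] tilt [-1.e-04 -8.e-04 -1.e+00] yaw -72.17 shift [ 2.562e-01 -3.928e-01 -2.000e-04] turn 0.2414 q6 0.691 f [ 0.1  0.2 -0.7] w 88.17314425415756 g 0.0
```

arm_command:
  series:
    - {"linear": [0.016, -0.024, 0], "turn": 0}
    - {"linear": [0.027, -0.041, 0], "turn": 0}
    - {"linear": [0.027, -0.041, 0], "turn": 0}
    - {"linear": [0.027, -0.041, 0], "turn": 0}
    - {"linear": [0.027, -0.041, 0], "turn": 0}
    - {"linear": [0.027, -0.041, 0], "turn": 0}
    - {"linear": [0.027, -0.041, 0], "turn": 0}
    - {"linear": [0.027, -0.041, 0], "turn": 0}
    - {"linear": [0.027, -0.041, 0], "turn": 0}
    - {"linear": [0.02, -0.032, 0], "turn": 0.1}

```text
t: 2.1
ee_pos: [507.3, 211.4, 289.4]
orientation: [-3.124, -0.329, 0.0]
ft_force: [0.8, -0.2, -0.1]
width: 87.7
grasp_force: 0.0
```

arm_command:
  series:
    - {"linear": [0, 0, 0], "turn": 0.1}
    - {"linear": [0, 0, 0], "turn": 0.0414}
    - {"linear": [0, 0, 0], "turn": 0}
    - {"linear": [0, 0, 0], "turn": 0}

```text
t: 2.5
ee_pos: [506.9, 208.6, 289.4]
orientation: [3.14, 0.109, -0.001]
ft_force: [-0.0, 0.1, -0.2]
width: 87.7
grasp_force: 0.0
```

```bash
python3 -c "
from h import *
go((508,221,200),-86)
a=snap('scene','s1.png')['frame'];b=snap('top','t1.png')['frame']
o=ctrl.get_obs();p=o['ee_pos'];print(proj(load('scene'),[p,p+[0,0,-19]]))
cv2.imwrite('pics/s1b.png',np.hstack([cv2.resize(b[160:260,60:160],(400,400),interpolation=2),cv2.resize(a[200:300,340:440],(400,400),interpolation=2)]))
"
```

```text
t 2.5 pos [506.9 208.6 289.4] tilt [-5.e-04  1.e-04 -1.e+00] yaw -86.01 shift [ 0.002  -0.0123  0.0894] turn -0.0002 q6 1.87 f [-0.   0.1 -0.2] w 87.71018644532616 g 0.0
[[399.6 221.9]
 [396.8 229. ]]
```

View pics/s1b.png

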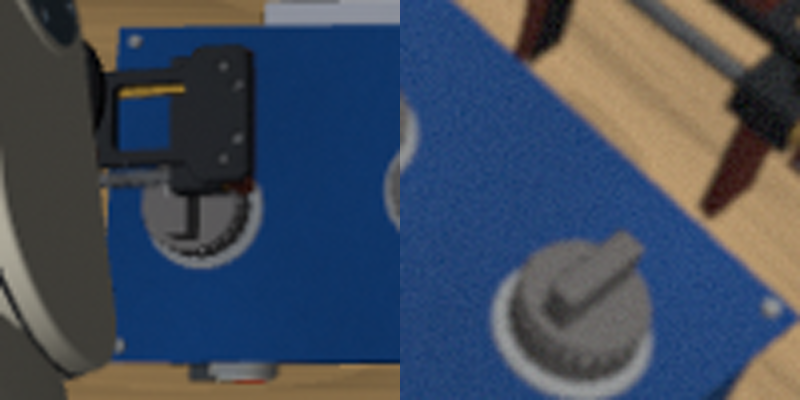

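The gripper hovers behind the cap with its fingers either side of it, tips at about crop (525,50) and (715,210). I'll align over the cap, come lower and look again.

arm_command:
  series:
    - {"linear": [0.002, -0.0123, 0.01], "turn": 0}
    - {"linear": [0, 0, 0.025], "turn": 0}
    - {"linear": [0, 0, 0.025], "turn": 0}
    - {"linear": [0, 0, 0.019], "turn": 0}
    - {"linear": [0, 0, 0], "turn": 0}
    - {"linear": [0, 0, 0], "turn": 0}

```text
t: 3.2
ee_pos: [508.2, 221.4, 210.4]
orientation: [3.14, 0.108, -0.001]
ft_force: [0.2, -0.1, 0.7]
width: 87.8
grasp_force: 0.0
```

```bash
python3 -c "
from h import *
go((508,221,172),-86)
a=snap('scene','s2.png')['frame']
o=ctrl.get_obs();p=o['ee_pos'];R=Ro.from_rotvec(o['orientation']).as_matrix()
T=p+19*R[:,2]; y=R[:,1]
q=proj(load('scene'),[T,T+44*y,T-44*y]);print(((q-[340,220])*8).round())
cv2.imwrite('pics/s2b.png',cv2.resize(a[220:295,340:440],(800,600),interpolation=2))
"
```

```text
t 3.2 pos [508.2 221.4 210.4] tilt [-8.e-04  1.e-04 -1.e+00] yaw -86.07 shift [-0.0002  0.0004  0.0384] turn -0.0012 q6 1.891 f [ 0.2 -0.1  0.7] w 87.7890244063498 g 0.0
[[406. 328.]
 [258. 195.]
 [564. 468.]]
```

View pics/s2b.png

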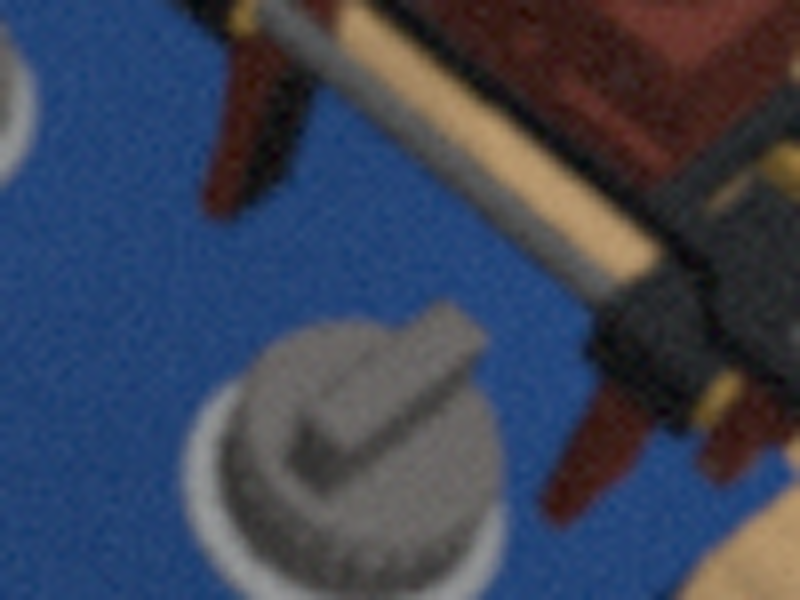

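The fingers straddle the bar, whose top centre is at about crop (400,370), close to the prediction. I'll descend and close.

arm_command:
  series:
    - {"linear": [0, 0, 0.015], "turn": 0}
    - {"linear": [0, 0, 0.015], "turn": 0}
    - {"linear": [0, 0, 0.006], "turn": 0}
    - {"linear": [0, 0, 0], "turn": 0}
    - {"linear": [0, 0, 0], "turn": 0}

```text
t: 3.75
ee_pos: [508.8, 221.4, 175.6]
orientation: [-3.139, -0.107, -0.002]
ft_force: [-0.1, 0.8, 0.5]
width: 87.9
grasp_force: 0.0
```

arm_command:
  series:
    - {"linear": [0, 0, 0], "turn": 0}
    - {"linear": [0, 0, 0], "turn": 0}
    - {"linear": [0, 0, 0], "turn": 0}
    - {"linear": [0, 0, 0], "turn": 0}
    - {"linear": [0, 0, 0], "turn": 0}
    - {"linear": [0, 0, 0], "turn": 0}
    - {"linear": [0, 0, 0], "turn": 0}
    - {"linear": [0, 0, 0], "turn": 0}
    - {"linear": [0, 0, 0], "turn": 0}
    - {"linear": [0, 0, 0], "turn": 0}
  jaw: -1

```text
t: 4.75
ee_pos: [508.2, 221.1, 174.6]
orientation: [-3.14, -0.107, 0.0]
ft_force: [0.6, 0.8, -0.4]
width: 14.2
grasp_force: 30.0
```

arm_command:
  series:
    - {"linear": [0, 0, 0], "turn": -0.04}
    - {"linear": [0, 0, 0], "turn": -0.08}
    - {"linear": [0, 0, 0], "turn": -0.08}
    - {"linear": [0, 0, 0], "turn": -0.08}
    - {"linear": [0, 0, 0], "turn": -0.08}
    - {"linear": [0, 0, 0], "turn": -0.08}
    - {"linear": [0, 0, 0], "turn": -0.08}
    - {"linear": [0, 0, 0], "turn": -0.08}

```text
t: 5.55
ee_pos: [508.2, 221.1, 174.7]
orientation: [2.966, 1.035, -0.0]
ft_force: [-0.5, -0.0, -0.0]
width: 14.0
grasp_force: 30.0
```

```bash
python3 -c "
from h import *
go((508,221,172),-1);print(ctrl.get_obs()['moment'])"
```

```text
t 5.55 pos [508.2 221.1 174.7] tilt [-1.e-04  0.e+00 -1.e+00] yaw -51.52 shift [-0.0002 -0.0001  0.0027] turn -0.8817 q6 1.288 f [-0.5 -0.  -0. ] w 13.987151712141207 g 29.999898076057434
[-0.08564578 -0.01656982  0.01491747]
```

Turning is smooth, with negligible force. I'll continue to about 86° in total.

arm_command:
  series:
    - {"linear": [0, 0, 0], "turn": -0.1}
    - {"linear": [0, 0, 0], "turn": -0.1}
    - {"linear": [0, 0, 0], "turn": -0.1}
    - {"linear": [0, 0, 0], "turn": -0.1}
    - {"linear": [0, 0, 0], "turn": -0.1}
    - {"linear": [0, 0, 0], "turn": -0.1}
    - {"linear": [0, 0, 0], "turn": -0.1}
    - {"linear": [0, 0, 0], "turn": -0.1}
    - {"linear": [0, 0, 0], "turn": -0.08}
    - {"linear": [0, 0, 0], "turn": 0}

```text
t: 6.55
ee_pos: [508.2, 221.1, 174.7]
orientation: [-2.245, -2.197, 0.0]
ft_force: [-1.2, -0.3, 0.4]
width: 13.8
grasp_force: 30.0
```

```bash
python3 -c "
from h import *
go((508,221,172),-1);print(ctrl.get_obs()['moment'])"
```

```text
t 6.55 pos [508.2 221.1 174.7] tilt [ 0.e+00 -1.e-04 -1.e+00] yaw -1.24 shift [-0.0001 -0.0002  0.0027] turn -0.0043 q6 0.411 f [-1.2 -0.3  0.4] w 13.795450522913349 g 29.998647272586823
[ 0.00775154 -0.03414191 -0.0080556 ]
```

arm_command:
  series:
    - {"linear": [0, 0, 0], "turn": 0}
    - {"linear": [0, 0, -0.005], "turn": 0}
    - {"linear": [0, 0, -0.01], "turn": 0}
    - {"linear": [0, 0, -0.01], "turn": 0}
    - {"linear": [0, 0, -0.015], "turn": 0}
    - {"linear": [0, 0, -0.02], "turn": 0}
    - {"linear": [0, 0, -0.02], "turn": 0}
    - {"linear": [0, 0, -0.02], "turn": 0}
    - {"linear": [0, 0, -0.01], "turn": 0}
    - {"linear": [0, 0, 0], "turn": 0}

```text
t: 7.55
ee_pos: [509.1, 221.4, 286.7]
orientation: [2.245, 2.195, 0.005]
ft_force: [-0.0, -1.2, -1.1]
width: 13.7
grasp_force: 30.0
```

```bash
python3 -c "
from h import *
go((445,-251,285),-68)
a=snap('scene','s3.png')['frame'];t=load('top')
cv2.imwrite('pics/s3b.png',cv2.resize(a,(800,600)))
"
```

```text
t 7.55 pos [509.1 221.4 286.7] tilt [ 0.0014  0.0034 -1.    ] yaw -1.3 shift [-0.4737 -0.0534  0.0009] turn 1.1642 q6 0.411 f [-0.  -1.2 -1.1] w 13.696672621658063 g 29.99929189682007
```

View pics/s3b.png

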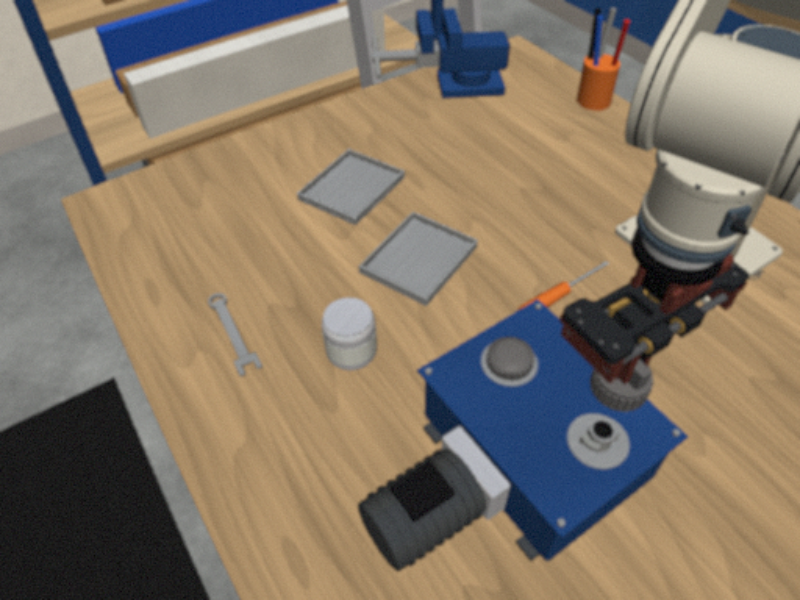

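The cap is held at about (622,380), and the neck at (600,432) is bare. Now I'll carry it to the nearer tray.

arm_command:
  series:
    - {"linear": [-0.015, -0.0017, 0], "turn": 0}
    - {"linear": [-0.03, -0.0034, 0], "turn": 0}
    - {"linear": [-0.04, -0.0045, 0], "turn": 0}
    - {"linear": [-0.04, -0.0045, 0], "turn": 0}
    - {"linear": [-0.04, -0.0045, 0], "turn": 0}
    - {"linear": [-0.04, -0.0045, 0], "turn": 0}
    - {"linear": [-0.04, -0.0045, 0], "turn": 0}
    - {"linear": [-0.04, -0.0045, 0], "turn": 0}
    - {"linear": [-0.04, -0.0045, 0], "turn": 0}
    - {"linear": [-0.04, -0.0045, 0], "turn": 0}

```text
t: 8.6
ee_pos: [457.1, -144.8, 283.6]
orientation: [-2.245, -2.195, 0.002]
ft_force: [1.2, 0.1, -0.6]
width: 14.0
grasp_force: 30.0
```

arm_command:
  series:
    - {"linear": [-0.04, -0.0045, 0], "turn": 0}
    - {"linear": [-0.035, -0.004, 0], "turn": 0}
    - {"linear": [-0.023, -0.0026, 0], "turn": 0}
    - {"linear": [-0.01, -0.0012, 0], "turn": 0}
    - {"linear": [0, 0, 0], "turn": 0}
    - {"linear": [0, 0, 0], "turn": 0}

```text
t: 9.2
ee_pos: [443.7, -249.9, 284.1]
orientation: [-2.245, -2.195, 0.0]
ft_force: [-0.4, 0.2, -0.5]
width: 14.2
grasp_force: 30.0
```

```bash
python3 -c "
from h import *
go((445,-251,59),-1)
s=load('scene');p=np.array([at(s,u*.64,v*.64,18) for u,v in[(414,215),(476,242),(427,301),(360,267)]]);print(p,p.mean(0))
"
```

```text
t 9.2 pos [ 443.7 -249.9  284.1] tilt [ 0.001  -0.0011 -1.    ] yaw -1.3 shift [-0.0013  0.0015  0.2251] turn -0.0052 q6 -0.514 f [-0.4  0.2 -0.5] w 14.154407226456389 g 29.999480545520782
[[ 401.5 -331.9   18. ]
 [ 350.5 -210.9   18. ]
 [ 501.2 -145.6   18. ]
 [ 552.6 -272.8   18. ]] [ 451.45 -240.3    18.  ]
```

arm_command:
  series:
    - {"linear": [0.002, 0.002, 0.01], "turn": 0}
    - {"linear": [0.002, 0.002, 0.025], "turn": 0}
    - {"linear": [0, 0, 0.03], "turn": 0}
    - {"linear": [0, 0, 0.03], "turn": 0}
    - {"linear": [0, 0, 0.03], "turn": 0}
    - {"linear": [0, 0, 0.03], "turn": 0}
    - {"linear": [0, 0, 0.025], "turn": 0}
    - {"linear": [0, 0, 0.02], "turn": 0}
    - {"linear": [0, 0, 0.01], "turn": 0}
    - {"linear": [0, 0, 0], "turn": 0}

```text
t: 10.2
ee_pos: [447.7, -245.3, 73.3]
orientation: [-2.243, -2.196, 0.001]
ft_force: [0.3, 1.0, -0.2]
width: 14.0
grasp_force: 30.0
```

arm_command:
  series:
    - {"linear": [0, 0, 0.004], "turn": 0}
    - {"linear": [0, 0, 0.002], "turn": 0}
    - {"linear": [0, 0, 0], "turn": 0}
    - {"linear": [0, 0, 0], "turn": 0}

```text
t: 10.6
ee_pos: [448.6, -246.9, 69.2]
orientation: [2.246, 2.196, 0.0]
ft_force: [-0.3, -0.3, -0.4]
width: 13.7
grasp_force: 30.0
```

```bash
python3 -c "
from h import *
go((448,-246,59),-1)
a=snap('scene','s4.png')['frame']
cv2.imwrite('pics/s4b.png',cv2.resize(a[120:210,210:330],(800,600),interpolation=2))
"
```

```text
t 10.6 pos [ 448.6 -246.9   69.2] tilt [-5.e-04  9.e-04 -1.e+00] yaw -1.29 shift [ 0.0009 -0.0007  0.0102] turn -0.005 q6 -0.504 f [-0.3 -0.3 -0.4] w 13.744015396167281 g 29.999387562274933
```

View pics/s4b.png

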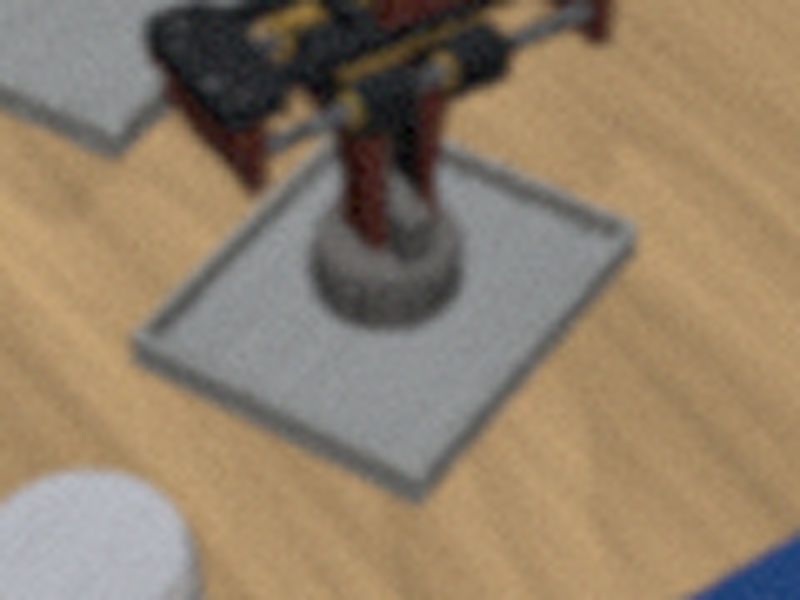

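The cap is upright above the tray at about crop (388,265), near its centre. I'll lower it in small steps until it touches.

arm_command:
  series:
    - {"linear": [0, 0, 0.003], "turn": 0}
    - {"linear": [0, 0, 0.003], "turn": 0}
    - {"linear": [0, 0, 0.001], "turn": 0}
    - {"linear": [0, 0, 0], "turn": 0}
    - {"linear": [0, 0, 0], "turn": 0}

```text
t: 11.15
ee_pos: [448.3, -246.7, 61.6]
orientation: [-2.246, -2.196, 0.0]
ft_force: [-0.8, 0.6, -2.0]
width: 13.9
grasp_force: 30.0
```

arm_command:
  series:
    - {"linear": [0, 0, 0.001], "turn": 0}
    - {"linear": [0, 0, 0.001], "turn": 0}
    - {"linear": [0, 0, 0], "turn": 0}
    - {"linear": [0, 0, 0], "turn": 0}

```text
t: 11.55
ee_pos: [448.3, -246.7, 59.6]
orientation: [-2.246, -2.196, 0.0]
ft_force: [-0.2, 0.8, -1.3]
width: 13.7
grasp_force: 30.0
```

arm_command:
  series:
    - {"linear": [0, 0, 0.001], "turn": 0}
    - {"linear": [0, 0, 0], "turn": 0}
    - {"linear": [0, 0, 0], "turn": 0}

```text
t: 11.85
ee_pos: [448.3, -246.7, 58.7]
orientation: [-2.246, -2.196, 0.0]
ft_force: [-0.3, -0.2, -1.1]
width: 14.0
grasp_force: 30.0
```

arm_command:
  series:
    - {"linear": [0, 0, 0.0005], "turn": 0}
    - {"linear": [0, 0, 0], "turn": 0}
    - {"linear": [0, 0, 0], "turn": 0}

```text
t: 12.15
ee_pos: [448.3, -246.7, 58.2]
orientation: [-2.246, -2.196, -0.0]
ft_force: [-0.0, -0.3, -0.8]
width: 13.9
grasp_force: 30.0
```

arm_command:
  series:
    - {"linear": [0, 0, 0.001], "turn": 0}
    - {"linear": [0, 0, 0], "turn": 0}
    - {"linear": [0, 0, 0], "turn": 0}

```text
t: 12.45
ee_pos: [448.3, -246.7, 57.1]
orientation: [-2.246, -2.196, 0.0]
ft_force: [0.5, -0.4, -0.4]
width: 13.7
grasp_force: 30.0
```

arm_command:
  series:
    - {"linear": [0, 0, 0.001], "turn": 0}
    - {"linear": [0, 0, 0], "turn": 0}
    - {"linear": [0, 0, 0], "turn": 0}

```text
t: 12.75
ee_pos: [448.4, -246.7, 56.6]
orientation: [2.246, 2.196, 0.0]
ft_force: [-2.2, 0.2, 6.8]
width: 13.8
grasp_force: 30.0
```

Contact: 7 N upward. I'll open gently and rise.

arm_command:
  series:
    - {"linear": [0, 0, 0], "turn": 0}
    - {"linear": [0, 0, 0], "turn": 0}
    - {"linear": [0, 0, 0], "turn": 0}
    - {"linear": [0, 0, 0], "turn": 0}
    - {"linear": [0, 0, 0], "turn": 0}
    - {"linear": [0, 0, 0], "turn": 0}
    - {"linear": [0, 0, 0], "turn": 0}
    - {"linear": [0, 0, 0], "turn": 0}
  jaw: 0.2

```text
t: 13.55
ee_pos: [448.3, -246.7, 56.2]
orientation: [-2.246, -2.196, 0.0]
ft_force: [0.8, 0.3, 0.6]
width: 52.8
grasp_force: 0.0
```

arm_command:
  series:
    - {"linear": [0, 0, -0.01], "turn": 0}
    - {"linear": [0, 0, -0.02], "turn": 0}
    - {"linear": [0, 0, -0.03], "turn": 0}
    - {"linear": [0, 0, -0.03], "turn": 0}
    - {"linear": [0, 0, -0.03], "turn": 0}
    - {"linear": [0, 0, -0.03], "turn": 0}
    - {"linear": [0, 0, -0.02], "turn": 0}
    - {"linear": [0, 0, -0.01], "turn": 0}
    - {"linear": [0, 0, 0], "turn": 0}
    - {"linear": [0, 0, 0], "turn": 0}

```text
t: 14.55
ee_pos: [447.9, -246.4, 235.6]
orientation: [-2.246, -2.196, 0.0]
ft_force: [-0.1, -0.5, -1.3]
width: 53.0
grasp_force: 0.0
```

```bash
python3 -c "
from h import *
go((448,-246,59),-1)
a=snap('scene','s5.png')['frame']
cv2.imwrite('pics/s5b.png',cv2.resize(a[100:250,180:380],(800,600),interpolation=2))
"
```

```text
t 14.55 pos [ 447.9 -246.4  235.6] tilt [ 4.e-04 -7.e-04 -1.e+00] yaw -1.28 shift [0.0003 0.0002 0.1766] turn -0.005 q6 -0.504 f [-0.1 -0.5 -1.3] w 52.98918315461344 g 0.0
```

View pics/s5b.png

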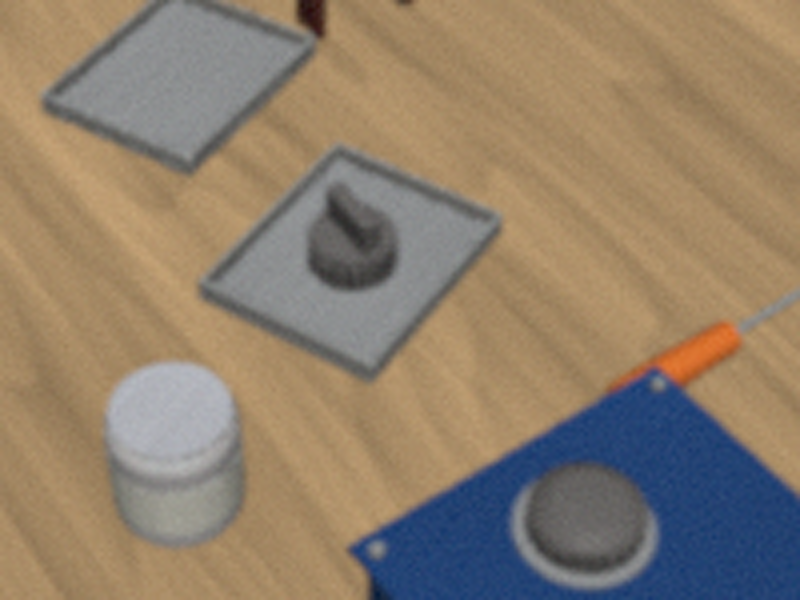

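The cap stands flat and upright near the tray's centre, at crop (350,250). The tin at (175,455) is undisturbed and the gripper is clear of everything.

```bash
python3 -c "
from workcell import ctrl
print(ctrl.close_job())"
```

```text
the job is handed in; nothing more can be done
None
```

I turned the filler cap about 85° anticlockwise, lifted it off and set it upright near the centre of the nearer tray, left the tin where it was, and handed the job in; no verdict was returned.

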